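Lock the cover on the tasting-cheese carrier

ROBOT

A 6-joint arm with a two-finger parallel gripper is mounted at the origin on a cart in front of the work surface, level with it; the furniture and walls round the work are solid. World frame = base frame: x ahead of the robot, y to its left, z up, the work surface at z = 0. Lengths are in mm, angles in rad, forces in N, time in s.
With the tool pointing down it reaches from about 300 to 775 mm from the base axis. Payload 14.6 kg.
Tool frame: the origin (TCP) lies on the mounting face of the last link; the fingertips stand 199 mm ahead of it and the grasp point (between the pads) lies 180 mm ahead of it; z points along the fingers, y is the line along which they close (so a half turn about z gives the same grasp; the last joint's range is limited). The gripper opens to 94 mm and grips with 3 to 60 N. Pads are 16 mm wide; open, the fingers measure 119 mm over their backs; the gripper's body (75 mm by 177 mm) begins 78 mm behind the grasp point.
Start: joints at [1.128, 0.3, 1.521, -0, 1.321, -0.067], TCP at [201.857, 511.61, 404.646] pointing down, gripper open.
Joint ranges: [-3.03, 3.03], [-0.79, 2.21], [0.23, 2.52], [-1.04, 4.18], [0, 3.07], [-2.55, 2.55]. Speed limits (rad/s): [2.22, 2.22, 2.57, 3.14, 3.14, 3.14].

INTERFACE

Orientations are given as [roll, pitch, yaw] about the fixed x, y, z axes, in that order (R = Rz(yaw) Ry(pitch) Rx(roll)).
In Python, from cell import manip gives the robot as it stands. The module is installed in compiled form; this text tells all that it offers.
- The arm moves only by the shell command python3 -m creep 'ROWS' [FORCE]. ROWS is a JSON object of lists of equal length, an entry for each row: "slide": the shift along the world's x, y, z in cm, a list of three; "turn": the turn about the world's z in rad; "claw": the opening, from 0 (shut) to 1 (fully open). A call has 1 to 8 rows; each row shifts and turns the commanded pose from where the row before left it; what a row does not reach is not made up. A row lasts 1/8 s, in which the tool goes at most 62.5 mm and 10.7 degrees, less where a joint would pass 70% of its speed; a pose out of reach is approached as far as the arm can. A call with a gripper value outside its range is refused whole. The fingers move at their own pace and stop on an object; FORCE is the grip in N (left out, the last holds). Time passes only in rows, so rows that do not move let the fingers close. It gives the time, the measured TCP pose, the force, the opening and the grip force at its end, in the units of the state.
- manip.read_state(): the state, without advancing time (a new reading comes with each control period).
- manip.camera(name): name is "scene" or "top" or "wrist"; returns (picture, depth): 420x560x3 uint8, red, green, blue; 420x560 float32, mm along the optical axis (not along the pixel's ray), 0 where there is no reading.
- manip.calibration(name): a dict with "intrinsics" (3x3 intrinsics, pixels), "pose" (4x4, takes a point from camera to world coordinates). Camera axes: x right, y up, looking along -z (the intrinsics and any distortion apply to the point x, -y, -z); pixel columns grow to the right and rows downward; lengths in mm; the calibration is good to about 2 mm. A picture is of the moment at which its call begins: read the wrist's pose just before it. calibration takes no time and is no camera call; for the wrist camera it gives the pose at the moment of the call.
- manip.sign_off(): hands the job in; it is judged then, once.
Trained networks look in the newest picture that a camera, given by its name, has taken for a name from the list of things; names that differ only in an ending like _2 or _b are one class to them, and where a whole thing is asked for, a point or a joint stands for the part that bears it (a point fixed in the world has none). Each returns a list of dicts, best first, with "score" (0 to 1); they miss things now and then, are a little off and sometimes report something else, mostly with a low value. They report only what shows in the picture. A call takes as long as a camera call. They do not tell look-alikes from the thing itself.
- manip.cut_out(query, camera): "mask" (420x560 bool, what is visible of it) and "position" ([column, row] in pixels, amid what is visible of it).
The state is a dict: "clock": time; "joints": joint angles; "qd": joint speeds; "effort": joint torques, N m; "eef_pos": TCP position; "eef_rot": TCP orientation; "wrist_force": force on the tool from outside, world axes, zero at the start; "moment": the same for the moment, N m; "finger_gap": finger opening in mm; "finger_force": force on a finger pad.
Only numpy, scipy, OpenCV 4.12 (cv2) and the standard library are available. Lean on these libraries where they do the work, as an engineer would, in place of code of your own. Each camera call takes 0.05 s, during which the arm holds its last target. There are 200 camera calls.

TASK

Pack the tasting cheese: put the white block of cheese that stands alone on the counter flat in the middle of the carrier's round marble platter, then lower the milky clear cover over it with its three tabs in the gaps between the steel hooks, and turn the cover clockwise (seen from above) until the hooks have drawn it down and it comes to its stop. Let go of it, and leave the cup of picks and the small drum cheese where they are.

Things in the scene. Friction and masses are not known exactly. Their poses are not given: they have to be found in the camera images.
- base: Carrier base fixed to the counter, robot's left: dark round wooden plinth, 202 mm across, 12 mm high, sprung marble platter in the middle, three steel hooks round it with 60-degree gaps between them. Origin: centre of its underside, on the counter; z up, the carrier's axis. Gap middles (white dots) at 0, 120 and 240 degrees from its x axis, anticlockwise from above.
- base_gap (a point): Middle of the gap on the base's +x axis, at radius 83 mm, 22 mm above the counter, where a tab goes in; the other two gaps are 120 degrees further round either way.
- base_mouth (a point): Mouth of the hook clockwise of that gap (30 degrees from its middle, 34 mm above the counter): the hook's underside slopes from here down to 27 mm at 56 degrees. All three hooks are alike, overhang radii 76 to 91 mm, on upright walls at radii 91.5 to 98 mm, and are at most 41 mm high.
- base_home0 (a point): Where the outer end of a tab is when the cover is home against the stop of that hook (64 degrees clockwise of the gap on the base's x axis). The stop is an upright steel block, 72 degrees clockwise of the gap's middle, at the end of the level part of the underside (56 to 72 degrees, 27 mm above the counter).
- base_home1 (a point): The same for the next hook, 120 degrees further anticlockwise.
- base_home2 (a point): The same for the third hook, 240 degrees further anticlockwise.
- platter_center (a point): Centre of the platter's top when nothing presses it: on the base's axis, 22 mm above the counter (fixed to the base). The flat marble platter is 150 mm across; the cheese goes on it. Between here and the cover and cheese (to the right) stand a cheese curler and a wire slicer, up to 165 mm high: carry things over them.
- platter (a joint): How far the sprung platter is pressed down, in m, 0 (up) to 0.006 (bottom). It stays up under the weight of cheese and cover (preload about 9 N, then 0.8 N per mm). The locked cover holds it about 0.004 down.
- cover: Loose cover, 0.35 kg, on the counter in front: milky clear round hood, 144 mm across (134 inside), 92 mm high with its handle, 46 mm high inside, steel rim with three tabs. Origin: centre of the rim's underside; z up. Set on the platter, its origin is 22 mm above the counter, with 4 mm of play sideways; any tab fits any gap.
- cover_tab (a point): Outer end of the cover's steel tab on its +x axis, radius 86 mm; the other two are at 120 and 240 degrees. Each is 24 mm wide, 2 to 9 mm above the rim's underside. From mid-gap the cover turns clockwise about 1.1 rad to the stop, needing up to 0.5 N m; the hooks draw it down 4 mm on the way (a gripping hand must go down with it) and friction keeps it.
- cover_handle (a point): Middle of the wooden bar handle, on the cover's axis, 80 mm above the rim's underside. The bar lies along the cover's x axis: 100 mm long, 22 mm wide, 24 mm high (12 mm above and below this point). Below it are two thin posts and a steel disc 60 mm across, whose top is 58 mm above the rim's underside.
- cheese: Block of white-mould cheese, 61 mm along its x, 78 mm along its y, 32 mm high, 0.2 kg, standing alone on the counter on the robot's right. Origin: centre of its underside. Grasp it across the 61 mm.
- pick_cup: Grey stoneware cup with wooden tasting picks, 67 mm across, 106 mm high, loose; leave it. Origin: centre of its underside.
- small_drum: Small yellow drum of cheese, 70 mm across, 46 mm high, loose; leave it. Origin: centre of its underside.
There are look-alikes about, which are no part of the job. What is shaped like the cheese but red is not meant.

How it is judged (in metres and radians):
On the way, in this order (a step that is already met when the one before it is completed fails the run):
1. the cheese lies on the platter, let go (horizontal distance between cheese and base below 0.018 m and z of cheese in the frame of base between 0.012 and 0.026 m and angle between cheese's own z axis and vertical below 0.15 rad and contact force between the fingers and cheese below 0.1 N), for 0.2 s.
2. the cover sits over the cheese with its tabs in the gaps (horizontal distance between cover and base below 0.008 m and z of cover in the frame of base below 0.0245 m and angle between cover's own z axis and vertical below 0.06 rad), for 0.2 s.
At the end, for the whole second after the job is handed in: The cheese lies flat (0.15 rad) on the platter within 18 mm of its centre; the cover over it is centred within 7 mm, level within 0.04 rad, within 13 mm of its stop at the tabs, its origin below 18.9 mm, and the platter is pressed down over 3.2 mm; all at rest (horizontal distance between cheese and base below 0.018 m and z of cheese in the frame of base between 0.012 and 0.026 m and angle between cheese's own z axis and vertical below 0.15 rad and (horizontal distance between cover_tab and base_home0 below 0.013 m or horizontal distance between cover_tab and base_home1 below 0.013 m or horizontal distance between cover_tab and base_home2 below 0.013 m) and horizontal distance between cover and base below 0.007 m and z of cover in the frame of base below 0.0189 m and value of joint platter above 0.0032 m and angle between cover's own z axis and vertical below 0.04 rad and linear speed of each of cover, cheese below 0.01 m/s); the robot touches nothing.
It fails at once if a bystander (pick cup or small drum cheese) is moved by more than 30 mm (distance of any of pick_cup, small_drum from where it was at the start of the episode above 0.03 m).
It fails at once if the cover is tipped by more than 1 rad (angle between cover's own z axis and vertical above 1 rad).
It also fails if it takes over 67 s, if anything falls off the work surface, if the arm or the gripper's body presses on something with over 40 N, if the wrist force passes 120 N, or if a joint passes its speed limit or range.

## Working session

There is one attempt and no reset: what is moved stays moved. The work goes in short steps, Python scripts to look and compute and a shell command to move; the robot and the scene stay as the last step left them, time stands still between calls to the robot, and variables do not carry over. Pictures are saved under pics/ and viewed, at most 10 in all, crops included, and the job is handed in when it is done.

```bash
mkdir -p pics
cat > h.py <<'E'
import numpy as np, cv2
from cell import manip
def world(cam,pic,dep,cal=None):
    c=cal or manip.calibration(cam); K=np.array(c["intrinsics"]);T=np.array(c["pose"])
    v,u=np.mgrid[0:420,0:560]
    x=(u-K[0,2])/K[0,0]*dep; y=(v-K[1,2])/K[1,1]*dep
    P=np.stack([x,-y,-dep],-1)@T[:3,:3].T+T[:3,3]
    P[dep<=0]=np.nan
    return P
E
python3 - <<'E'
from h import *
print(manip.read_state())
for cam in ["scene","top"]:
    p,d=manip.camera(cam); c=manip.calibration(cam)
    print(cam,{k:(np.round(v,2).tolist() if not isinstance(v,str) else v) for k,v in c.items()})
    cv2.imwrite(f"pics/{cam}0.png",p[:,:,::-1])
    P=world(cam,p,d); np.savez(f"{cam}0.npz",P=P,p=p)
    for q in ["base","cover","cheese","pick_cup","small_drum","cover_handle"]:
        for r in manip.cut_out(q,cam):
            m=r["mask"]; X=P[m]; X=X[~np.isnan(X[:,0])]
            print(q,round(r["score"],2),np.round(r["position"]),m.sum(),np.round(np.percentile(X,[2,50,98],axis=0)).tolist() if len(X) else None, p[m].mean(0).round())
E
```

```text
{'clock': 0.0, 'joints': array([ 1.12840403e+00,  3.00441561e-01,  1.52155805e+00, -7.77563377e-06,
        1.32070509e+00, -6.65297158e-02]), 'qd': array([-1.19981310e-03,  8.94900702e-04,  1.26311708e-03, -1.28692950e-03,
        4.32983156e-04,  3.32772351e-05]), 'effort': array([-3.29980794e-04, -5.31811166e+01, -3.52729332e+01,  7.07349926e-02,
        2.45210849e-02, -1.16248375e-04]), 'eef_pos': array([201.84421629, 511.58790849, 404.11215624]), 'eef_rot': array([-3.14048257e+00, -6.64141320e-05,  2.76573196e+00]), 'wrist_force': array([ 0.03300267, -0.02506759,  0.37626184]), 'moment': array([-0.04101038, -0.02849431,  0.06048015]), 'finger_force': 0.0, 'finger_gap': 93.97442386892071}
scene {'intrinsics': [[542.98, 0.0, 277.63], [0.0, 542.98, 216.34], [0.0, 0.0, 1.0]], 'pose': [[0.75, 0.27, -0.6, -358.94], [-0.66, 0.28, -0.7, -1103.09], [-0.02, 0.92, 0.39, 694.72], [0.0, 0.0, 0.0, 1.0]]}
base 0.59 [186. 221.] 1530 [[370.0, 189.0, 0.0], [458.0, 263.0, 21.0], [553.0, 383.0, 39.0]] [121. 111.  98.]
base 0.39 [188. 215.] 508 [[412.0, 218.0, 18.0], [467.0, 293.0, 22.0], [529.0, 3
[... 1263 characters left out ...]
]
cheese 0.37 [190. 240.] 2518 [[379.0, 199.0, 6.0], [467.0, 288.0, 21.0], [558.0, 379.0, 43.0]] [159. 144. 122.]
pick_cup 0.87 [293. 172.] 307 [[671.0, -110.0, -0.0], [708.0, -81.0, 46.0], [732.0, -53.0, 101.0]] [119. 100.  81.]
pick_cup 0.5 [189. 238.] 1454 [[403.0, 222.0, 13.0], [470.0, 290.0, 22.0], [540.0, 360.0, 31.0]] [197. 186. 158.]
small_drum 0.9 [378. 188.] 311 [[622.0, -411.0, 10.0], [649.0, -380.0, 45.0], [683.0, -352.0, 53.0]] [181. 155. 118.]
cover_handle 0.68 [333. 214.] 1405 [[490.0, -285.0, 4.0], [550.0, -212.0, 53.0], [623.0, -154.0, 95.0]] [137. 120. 102.]
cover_handle 0.38 [190. 234.] 2517 [[379.0, 200.0, 7.0], [467.0, 288.0, 21.0], [556.0, 379.0, 43.0]] [159. 145. 122.]
```

View pics/top0.png

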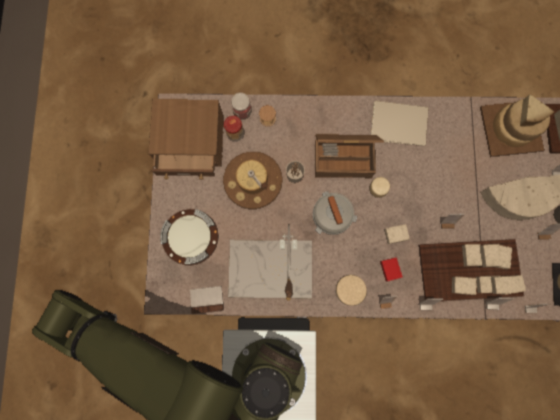

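View pics/scene0.png

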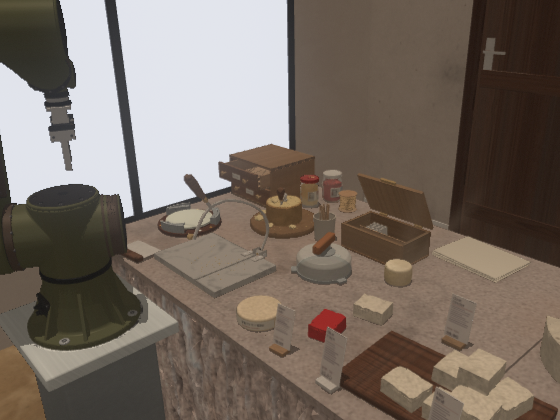

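The cheese is at top-view pixel (397,234), with the red look-alike at (391,270). The cover is at (333,214) with its handle running up and down the picture, and the base is at (190,237). I'll move over the base first for a close look.

```bash
python3 -m creep '{"slide":[[3.8,-3.2,0],[3.8,-3.2,0],[3.8,-3.2,0],[3.8,-3.2,0],[3.8,-3.2,0],[3.8,-3.2,0],[2,-3,0],[0,0,0]],"turn":[0,0,0,0,0,0,0,0],"claw":[1,1,1,1,1,1,1,1]}' 20
python3 - <<'E'
from h import *
c=manip.calibration("wrist");s=manip.read_state();print(s["eef_pos"],s["eef_rot"])
p,d=manip.camera("wrist");print(np.round(c["pose"],3).tolist(),np.round(c["intrinsics"]).tolist())
P=world("wrist",p,d,c);np.savez("w_base.npz",P=P,p=p);cv2.imwrite("pics/w_base.png",p[:,:,::-1])
for r in manip.cut_out("base","wrist"):
    print(r["score"],r["position"],np.nanpercentile(P[r["mask"]],[2,50,98],axis=0).round())
E
```

```text
clock: 1.7
eef_pos: [450.9, 288.1, 404.6]
eef_rot: [-3.141, 0.0, 2.763]
wrist_force: [1.1, 0.1, -0.6]
finger_gap: 93.9
finger_force: 0.0
[450.91048969 288.06286036 404.58541589] [-3.14143552e+00  6.04837005e-05  2.76281494e+00]
[[0.37, -0.901, -0.228, 383.825], [0.929, 0.358, 0.091, 314.974], [-0.001, -0.245, 0.969, 383.745], [0.0, 0.0, 0.0, 1.0]] [[295.0, 0.0, 281.0], [0.0, 295.0, 209.0], [0.0, 0.0, 1.0]]
0.69 [289.9, 198.4] [[378. 202.  10.]
 [463. 292.  21.]
 [555. 379.  38.]]
```

View pics/w_base.png

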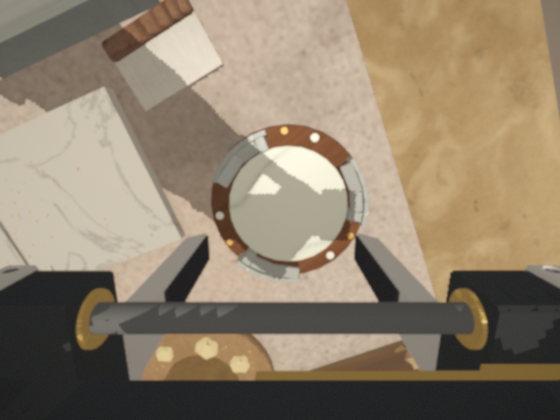

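The wrist view shows the white gap dots at about (315,138), (220,215) and (330,255), with the hooks between them. I'll refine the base from the dots and platter, and get the cheese and cover poses from the top view.

Run:
```python
from h import *
z=np.load("w_base.npz");P=z["P"];p=z["p"].astype(float)
g=p.min(2)
pts=[]
for u,v in [(315,138),(220,215),(330,255)]:
    w=g[v-7:v+8,u-7:u+8]; w=np.clip(w-(w.max()*0.6+w.min()*0.4),0,None)
    yy,xx=np.mgrid[v-7:v+8,u-7:u+8]; uu,vv=(w*xx).sum()/w.sum(),(w*yy).sum()/w.sum()
    q=P[int(round(vv)),int(round(uu))]; pts.append(q); print(round(uu,1),round(vv,1),q.round(1))
pts=np.array(pts)
A=np.c_[2*pts[:,:2],np.ones(3)];s=np.linalg.solve(A,(pts[:,:2]**2).sum(1));c=s[:2];print("centre",c,"r",np.sqrt(s[2]+c@c))
print("ang",np.degrees(np.arctan2(pts[:,1]-c[1],pts[:,0]-c[0])))
# hooks overhang top, platter via height
R=np.hypot(P[...,0]-c[0],P[...,1]-c[1])
m=(R<110)&(P[...,2]>17)&(P[...,2]<28);print("platter bbox mid",[(np.nanpercentile(P[m][:,i],1)+np.nanpercentile(P[m][:,i],99))/2 for i in (0,1)],np.nanmedian(P[m][:,2]))
m=(R<110)&(P[...,2]>6);print("all bbox",[np.nanpercentile(P[m][:,i],[.5,99.5]) for i in (0,1)])
z=np.load("top0.npz");P=z["P"]
def rect(cx,cy,r,lo,hi):
    m=(np.hypot(P[...,0]-cx,P[...,1]-cy)<r)&(P[...,2]>lo)&(P[...,2]<hi)
    return cv2.minAreaRect(P[m][:,:2].astype(np.float32)),m.sum()
print("cheese",rect(488,-442,65,22,45))
print("handle",rect(555,-220,80,80,110))
z=np.load("scene0.npz");P=z["P"]
print("handle sc",rect(555,-220,80,78,110)); print("cheese sc",rect(488,-442,65,26,45))
```

```text
314.3 137.1 [401.8 350.5  12.7]
219.1 215.5 [449.1 200.9  11.2]
329.9 255.0 [555.1 317.3  12.8]
centre [468.8129972  289.44458426] r 90.68116125636406
ang [ 137.66830848 -102.57348144   17.85830767]
platter bbox mid [np.float64(467.89710326214197), np.float64(290.0027882464146)] 21.14388576165112
all bbox [array([379.20667519, 554.31157046]), array([202.89176971, 377.96101504])]
cheese (((488.0673828125, -442.7576904296875), (54.076175689697266, 73.51013946533203), 12.669983863830566), np.int64(315))
handle (((558.376220703125, -218.55419921875), (99.48357391357422, 22.757095336914062), 19.321401596069336), np.int64(193))
handle sc (((554.9741821289062, -223.1536102294922), (99.59660339355469, 24.440723419189453), 19.3974552154541), np.int64(226))
cheese sc (((485.4811706542969, -445.9417419433594), (58.28181076049805, 75.50614929199219), 15.33183765411377), np.int64(477))
```

```bash
python3 -m creep '{"slide":[[0.2,-5,0],[0.2,-5,0],[0.2,-5,0],[0.2,-5,0],[0.2,-5,0],[0.2,-5,0],[0.2,-5,0],[0.2,-5,0]],"turn":[-0.06,-0.06,-0.06,-0.06,-0.06,-0.06,-0.06,-0.06],"claw":[1,1,1,1,1,1,1,1]}'
python3 -m creep '{"slide":[[0.2,-5,0],[0.2,-5,0],[0.2,-5,0],[0.2,-5,0],[0.2,-5,0],[0.2,-5,0],[0.8,-3.2,0],[0,0,0]],"turn":[-0.07,-0.07,-0.07,-0.07,-0.07,-0.07,-0.06,0],"claw":[1,1,1,1,1,1,1,1]}'
cat > look.py <<'E'
from h import *
import sys
name=sys.argv[1]
c=manip.calibration("wrist");s=manip.read_state();print(s["eef_pos"].round(1),s["eef_rot"].round(3))
p,d=manip.camera("wrist");P=world("wrist",p,d,c);np.savez(name+".npz",P=P,p=p);cv2.imwrite(f"pics/{name}.png",p[:,:,::-1])
E
python3 look.py w_ch
python3 - <<'E'
from h import *
for r in manip.cut_out("cheese","wrist"):
    z=np.load("w_ch.npz");P=z["P"];m=r["mask"]&(P[...,2]>27)&(P[...,2]<40)
    print(r["score"],r["position"],z["p"][m].mean(0), cv2.minAreaRect(P[m][:,:2].astype(np.float32)),np.median(P[m][:,2]))
E
```

```text
clock: 2.8
eef_pos: [465.9, -110.8, 404.9]
eef_rot: [3.141, 0.0, 2.285]
wrist_force: [0.4, 0.5, 0.7]
finger_gap: 93.6
finger_force: 0.0
clock: 3.8
eef_pos: [486.6, -442.9, 403.6]
eef_rot: [-3.141, -0.001, 1.805]
wrist_force: [0.7, 0.4, -0.6]
finger_gap: 94.3
finger_force: 0.0
[ 486.6 -442.9  403.6] [-3.141e+00 -1.000e-03  1.805e+00]
0.75 [187.4, 153.3] [225.4741565   71.92139268  65.35893754] ((362.210205078125, -420.5286560058594), (72.1333236694336, 53.90776062011719), 14.665291786193848) 30.90303028317689
0.73 [282.1, 193.6] [188.37337021 174.17384433 148.04899249] ((486.2955627441406, -443.9515380859375), (53.661163330078125, 72.43907928466797), 12.425272941589355) 30.893023813309924
```

View pics/w_ch.png

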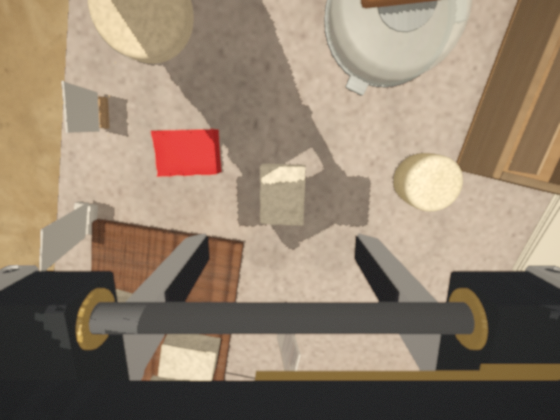

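The white block is at pixel (282,193), centred between the fingers; the red one is at (187,153), clear of them. A cover tab shows at (357,86). Descending now.

```bash
python3 -m creep '{"slide":[[0,-0.1,-5],[0,0,-5],[0,0,-5],[0,0,-3],[0,0,-2],[0,0,0],[0,0,0],[0,0,0]],"turn":[-0.015,0,0,0,0,0,0,0],"claw":[1,1,1,1,1,1,0.5,0.5]}' 20
python3 -m creep '{"slide":[[0,0,0],[0,0,0],[0,0,0]],"turn":[0,0,0],"claw":[0.4,0.4,0.4]}' 20
python3 -c "
from h import *
P=np.load('w_ch.npz')['P'];print(P[86,357]); q=P[80:93,350:365].reshape(-1,3);print(np.nanmedian(q[(q[:,2]>4)&(q[:,2]<14)],0))"
```

```text
clock: 4.9
eef_pos: [486.1, -443.5, 206.1]
eef_rot: [3.14, 0.002, 1.791]
wrist_force: [0.4, 0.5, -0.5]
finger_gap: 77.6
finger_force: 0.0
clock: 5.28
eef_pos: [485.9, -443.4, 205.0]
eef_rot: [3.141, 0.0, 1.791]
wrist_force: [-0.0, 1.3, 3.4]
finger_gap: 54.6
finger_force: 20.0
[ 542.82281621 -298.85608989    9.23623642]
[ 543.51514018 -298.19962181    7.96046267]
```

```bash
python3 -m creep '{"slide":[[0,0,2],[0,0,5],[0,0,5],[0,0,5],[0,0,6],[0,3,0],[0,5,0],[0,5,0]],"turn":[0,0,0,0,0,0,0,0],"claw":[0.4,0.4,0.4,0.4,0.4,0.4,0.4,0.4]}' 25
python3 -m creep '{"slide":[[0,5,0],[0,5,0],[0,5,0],[0,5,0],[0,5,0],[0,5,0],[0,5,0],[0,5,0]],"turn":[0,0,0,0,0,0,0,0],"claw":[0.4,0.4,0.4,0.4,0.4,0.4,0.4,0.4]}' 25
python3 -m creep '{"slide":[[-0.3,5,0],[-0.3,5,0],[-0.3,5,0],[-0.3,3,0],[-0.3,2,0],[-0.2,0.3,0],[0,0,0],[0,0,0]],"turn":[0,0,0,0,0,0,0,0],"claw":[0.4,0.4,0.4,0.4,0.4,0.4,0.4,0.4]}' 25
python3 look.py w_b2
```

```text
clock: 6.28
eef_pos: [485.3, -311.8, 435.7]
eef_rot: [3.141, 0.0, 1.79]
wrist_force: [0.8, -0.5, -1.2]
finger_gap: 54.7
finger_force: 25.0
clock: 7.28
eef_pos: [485.2, 88.2, 435.9]
eef_rot: [3.14, 0.0, 1.791]
wrist_force: [-0.7, -0.1, -2.0]
finger_gap: 54.2
finger_force: 25.0
clock: 8.28
eef_pos: [469.1, 288.7, 434.9]
eef_rot: [3.141, 0.0, 1.79]
wrist_force: [0.7, -0.6, -1.2]
finger_gap: 54.0
finger_force: 25.0
[469.1 288.7 434.9] [3.141 0.    1.79 ]
```

View pics/w_b2.png

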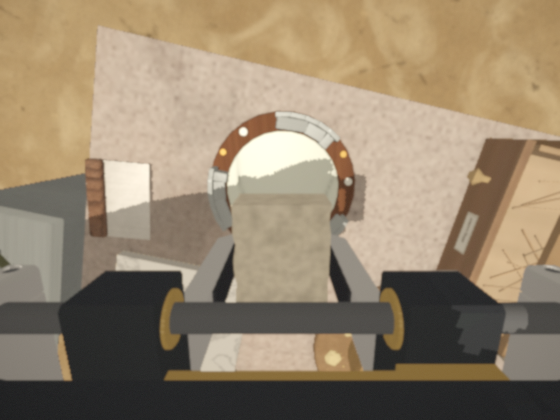

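The cheese hangs level over the platter at about pixel (282,250). I'll check the clearance round the base, then lower it.

```bash
python3 -c "
from h import *
P=np.load('w_base.npz')['P']; T=np.load('top0.npz')['P']; S=np.load('scene0.npz')['P']
for n,Q in(('t',T),('s',S)):
    m=(Q[...,2]>60)&(Q[...,2]<250)&(abs(Q[...,0]-468)<170)&(abs(Q[...,1]-290)<190)
    print(n,m.sum(),np.percentile(Q[m],[0,50,100],axis=0).round().tolist() if m.sum() else '')
    R=np.hypot(Q[m][:,0]-468,Q[m][:,1]-290) if m.sum() else [0]; print(np.min(R))
"
python3 -m creep '{"slide":[[0,0.1,-5],[0,0,-5],[0,0,-5],[0,0,-3],[0,0,-1.5],[0,0,-0.7],[0,0,-0.5],[0,0,0]],"turn":[0,0,0,0,0,0,0,0],"claw":[0.4,0.4,0.4,0.4,0.4,0.4,0.4,0.4]}' 25
```

```text
t 5 [[634.0, 102.0, 69.0], [636.0, 105.0, 81.0], [637.0, 107.0, 91.0]]
248.25170493510316
s 0 
0
clock: 9.32
eef_pos: [469.0, 290.7, 228.2]
eef_rot: [3.141, -0.0, 1.791]
wrist_force: [-0.1, -0.7, -1.8]
finger_gap: 54.2
finger_force: 25.0
```

```bash
python3 -m creep '{"slide":[[0,-0.1,-0.1],[0,0,0],[0,0,0],[0,0,0],[0,0,0],[0,0,0],[0,0,3],[0,0,5]],"turn":[0,0,0,0,0,0,0,0],"claw":[0.4,0.75,0.9,0.9,0.9,0.9,0.9,0.9]}' 25
python3 -m creep '{"slide":[[0,0,5],[0,0,5],[0,-3,3],[0,-3,0],[0,-3,0],[0,0,0]],"turn":[0,0,0,0,0,0],"claw":[1,1,1,1,1,1]}'
python3 look.py w_b3
python3 -c "
from h import *
P=np.load('w_b3.npz')['P']
R=np.hypot(P[...,0]-468.5,P[...,1]-289.6); m=(R<75)&(P[...,2]>46)&(P[...,2]<62)
print(cv2.minAreaRect(P[m][:,:2].astype(np.float32)),np.median(P[m][:,2]),P[m][:,2].std(),m.sum())
T=P;p,d=manip.camera('top');T=world('top',p,d);R=np.hypot(T[...,0]-468.5,T[...,1]-289.6); m=(R<75)&(T[...,2]>46)&(T[...,2]<62);print(cv2.minAreaRect(T[m][:,:2].astype(np.float32)),m.sum())
"
```

```text
clock: 10.32
eef_pos: [468.6, 289.5, 306.3]
eef_rot: [-3.138, 0.001, 1.791]
wrist_force: [0.6, -0.0, -0.2]
finger_gap: 84.5
finger_force: 0.0
clock: 11.08
eef_pos: [468.9, 198.4, 436.9]
eef_rot: [3.141, 0.0, 1.789]
wrist_force: [0.1, 0.6, 0.0]
finger_gap: 94.0
finger_force: 0.0
[468.9 198.4 436.9] [3.141 0.    1.789]
((468.26025390625, 288.98651123046875), (53.99374008178711, 71.44986724853516), 12.819835662841797) 52.89557855929192 0.985482971870792 2862
((480.352294921875, 303.6082763671875), (23.197965621948242, 36.760005950927734), 11.993643760681152) 44
```

The cheese lies centred on the platter at about (468,289). Next is the cover.

```bash
python3 -m creep '{"slide":[[0.7,-3.5,0],[0.7,-3.5,0],[0.7,-3.5,0],[0.7,-3.5,0],[0.7,-3.5,0],[0.7,-3.5,0],[0.7,-3.5,0],[0.7,-3.5,0]],"turn":[0.14,0.14,0.14,0.14,0.14,0.14,0.14,0.14],"claw":[1,1,1,1,1,1,1,1]}'
python3 -m creep '{"slide":[[0.8,-3.5,0],[0.8,-3.5,0],[0.8,-3.5,0],[0.8,-3.5,0],[0,0,0],[0,0,0]],"turn":[0.14,0.14,0.14,0.14,0,0],"claw":[1,1,1,1,1,1]}'
python3 look.py w_cv
python3 -c "
from h import *
P=np.load('w_cv.npz')['P']
R=np.hypot(P[...,0]-556.5,P[...,1]+221)
m=(R<75)&(P[...,2]>82)&(P[...,2]<100);print('handle',cv2.minAreaRect(P[m][:,:2].astype(np.float32)),np.median(P[m][:,2]),m.sum())
m=(R<100)&(P[...,2]>3)&(P[...,2]<11)
c=np.array([556.5,-221]);X=P[m];R2=R[m];X=X[R2>76];a=np.degrees(np.arctan2(X[:,1]-c[1],X[:,0]-c[0]))
print(np.histogram(a%360,bins=36,range=(0,360))[0])
print(manip.read_state()['joints'])
"
```

```text
clock: 12.18
eef_pos: [525.5, -80.6, 436.5]
eef_rot: [3.141, -0.0, 2.916]
wrist_force: [-0.7, 0.1, 0.4]
finger_gap: 94.1
finger_force: 0.0
clock: 12.92
eef_pos: [557.3, -219.4, 436.3]
eef_rot: [3.141, -0.0, -2.813]
wrist_force: [0.5, -0.4, -0.5]
finger_gap: 94.3
finger_force: 0.0
[ 557.3 -219.4  436.3] [ 3.141 -0.    -2.813]
handle ((557.1416625976562, -220.34115600585938), (98.8858871459961, 21.357725143432617), 19.185781478881836) 90.6127660576559 1623
[ 0 11 12  0  0  0  0  0  0  0  0  0  1 77 59  0  0  0  0  0  0  0  0  0
  0 63 54  0  0  0  0  0  0  0  0  0]
[-4.36013627e-01  3.89054262e-01  1.32809380e+00  1.62281025e-04
  1.42470984e+00 -2.33590197e+00]
```

View pics/w_cv.png

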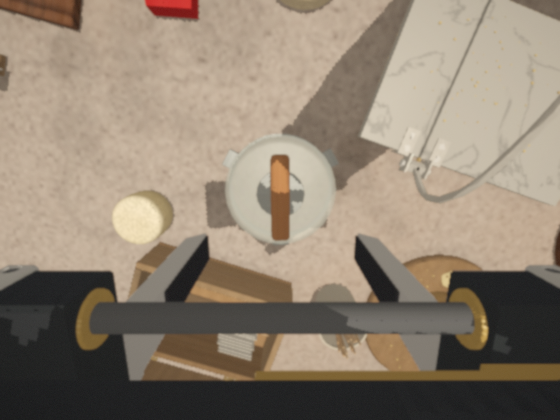

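The handle is at pixel (280,197), centred between the fingers, with tabs at the expected 19°+120°k. Descending to grip.

```bash
python3 -m creep '{"slide":[[0,-0.1,-5],[0,0,-5],[0,0,-4],[0,0,-2],[0,0,-1.3],[0,0,0],[0,0,0],[0,0,0]],"turn":[0.007,0,0,0,0,0,0,0],"claw":[1,0.8,0.6,0.6,0.5,0.5,0.1,0.1]}' 40
python3 -m creep '{"slide":[[0,0,0],[0,0,0],[0,0,0]],"turn":[0,0,0],"claw":[0.1,0.1,0.1]}' 40
```

```text
clock: 13.98
eef_pos: [557.0, -221.4, 264.6]
eef_rot: [-3.141, 0.001, -2.805]
wrist_force: [0.2, -0.8, 0.9]
finger_gap: 30.4
finger_force: 0.0
clock: 14.35
eef_pos: [556.9, -221.4, 264.2]
eef_rot: [-3.141, 0.001, -2.805]
wrist_force: [-1.3, 1.0, 6.0]
finger_gap: 21.7
finger_force: 40.0
```

```bash
python3 -m creep '{"slide":[[0,0,2],[0,0,4],[0,0,5],[0,0,5],[0,0,4.5],[-0.6,2,0],[-0.7,4,0],[-0.7,4,0]],"turn":[0,0,0,0,0,0,0,0],"claw":[0.1,0.1,0.1,0.1,0.1,0.1,0.1,0.1]}' 50
python3 -m creep '{"slide":[[-0.7,4.5,0],[-0.7,4.5,0],[-0.7,4.5,0],[-0.7,4.5,0],[-0.7,4.5,0],[-0.7,4.5,0],[-0.7,4.5,0],[-0.7,4.5,0]],"turn":[0,0,0,0,0,0,0,0],"claw":[0.1,0.1,0.1,0.1,0.1,0.1,0.1,0.1]}'
python3 -m creep '{"slide":[[-0.6,2.5,0],[-0.6,2,0],[0,0.6,0],[0,0,0],[0,0,0]],"turn":[-0.015,-0.014,0,0,0],"claw":[0.1,0.1,0.1,0.1,0.1]}'
```

```text
clock: 15.35
eef_pos: [536.5, -120.5, 467.8]
eef_rot: [3.141, -0.001, -2.806]
wrist_force: [0.4, 0.6, -4.9]
finger_gap: 21.2
finger_force: 50.0
clock: 16.35
eef_pos: [480.4, 240.0, 468.1]
eef_rot: [-3.141, -0.001, -2.805]
wrist_force: [-0.0, 0.2, -4.6]
finger_gap: 21.5
finger_force: 50.0
clock: 16.98
eef_pos: [469.2, 288.9, 468.5]
eef_rot: [-3.141, -0.0, -2.835]
wrist_force: [-0.1, 0.8, -4.3]
finger_gap: 21.7
finger_force: 50.0
```

```bash
python3 -m creep '{"slide":[[0,0,-5],[0,0,-4],[0,0,-3],[0,0,-2],[0,0,-0.8],[0,0,0],[0,0,0]],"turn":[0,0,0,0,0,0,0],"claw":[0.1,0.1,0.1,0.1,0.1,0.1,0.1]}'
python3 look.py w_d
python3 - <<'E'
from h import *
P=np.load('w_d.npz')['P'];c=np.array([468.5,289.6])
R=np.hypot(P[...,0]-c[0],P[...,1]-c[1])
for lo,hi,r0,r1 in[(52,72,78,90),(27,46,78,98)]:
    m=(R>r0)&(R<r1)&(P[...,2]>lo)&(P[...,2]<hi);X=P[m]
    a=np.degrees(np.arctan2(X[:,1]-c[1],X[:,0]-c[0]))%360
    print(lo,np.histogram(a,bins=72,range=(0,360))[0].tolist())
m=(R<90)&(P[...,2]>52)&(P[...,2]<85);X=P[m];print([np.percentile(X[:,i],[.5,50,99.5]) for i in (0,1,2)])
E
```

```text
clock: 17.85
eef_pos: [469.1, 289.6, 321.7]
eef_rot: [3.141, 0.002, -2.835]
wrist_force: [0.4, 0.1, -4.2]
finger_gap: 21.8
finger_force: 50.0
[469.1 289.6 321.7] [ 3.141e+00  2.000e-03 -2.835e+00]
52 [0, 0, 0, 0, 0, 0, 0, 0, 0, 0, 0, 0, 0, 0, 0, 0, 0, 0, 0, 0, 0, 0, 0, 0, 0, 32, 88, 84, 100, 2, 0, 0, 0, 0, 0, 0, 0, 0, 0, 0, 0, 0, 0, 0, 0, 0, 0, 0, 0, 15, 74, 64, 68, 20, 0, 0, 0, 0, 0, 0, 0, 0, 0, 0, 0, 0, 0, 0, 0, 0, 0, 0]
27 [0, 0, 0, 0, 0, 0, 0, 0, 0, 0, 0, 0, 0, 0, 0, 0, 0, 0, 3, 26, 43, 43, 0, 0, 0, 0, 0, 0, 0, 0, 0, 0, 0, 0, 5, 159, 205, 205, 208, 207, 211, 211, 208, 208, 206, 103, 0, 0, 0, 0, 0, 0, 0, 0, 0, 0, 0, 0, 1, 49, 15, 4, 0, 0, 0, 0, 0, 0, 0, 0, 0, 0]
[array([396.96696961, 414.78695473, 463.07041398]), array([206.13732677, 271.22865291, 355.68159635]), array([60.96379416, 65.38343152, 67.7251022 ])]
```

View pics/w_d.png

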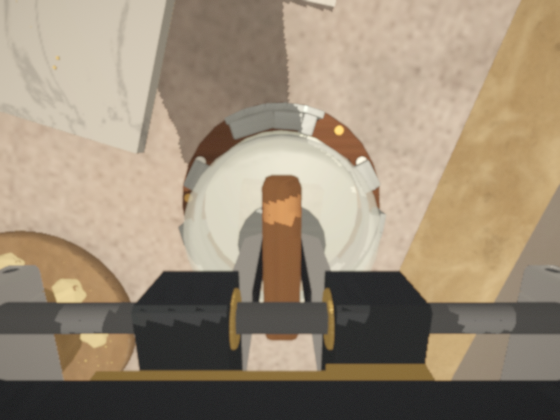

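Both visible tabs, at pixels (197,175) and (367,178), lie in their gaps. Lowering.

```bash
python3 -m creep '{"slide":[[-0.05,0,-1],[0,0,-1],[0,0,-0.8],[0,0,-0.5],[0,0,-0.3],[0,0,0],[0,0,0]],"turn":[0,0,0,0,0,0,0],"claw":[0.1,0.1,0.1,0.1,0.1,0.1,0.1]}'
```

```text
clock: 18.77
eef_pos: [468.4, 289.7, 285.1]
eef_rot: [3.141, 0.001, -2.834]
wrist_force: [-1.5, -0.6, 2.4]
finger_gap: 21.8
finger_force: 50.0
```

```bash
python3 -m creep '{"slide":[[0,0,0],[0,0,0],[0,0,0],[0,0,0],[0,0,0],[0,0,-0.05],[0,0,0]],"turn":[-0.1,-0.1,-0.1,-0.1,-0.1,-0.05,0],"claw":[0.1,0.1,0.1,0.1,0.1,0.1,0.1]}' 60
python3 -c "
from h import *
s=manip.read_state();print(s['moment'].round(2),s['joints'].round(2))"
```

```text
clock: 19.65
eef_pos: [468.5, 289.7, 284.6]
eef_rot: [3.141, 0.001, 2.899]
wrist_force: [0.4, 0.1, 2.1]
finger_gap: 21.5
finger_force: 60.0
[-0.02 -0.02 -0.12] [ 0.49  0.43  1.64 -0.    1.07 -0.84]
```

```bash
python3 -m creep '{"slide":[[0,0,-0.1],[0,0,-0.1],[0,0,-0.1],[0,0,-0.1],[0,0,-0.05],[0,0,0],[0,0,0]],"turn":[-0.07,-0.07,-0.07,-0.07,-0.07,0,0],"claw":[0.1,0.1,0.1,0.1,0.1,0.1,0.1]}' 60
python3 -c "
from h import *
s=manip.read_state();print(s['moment'].round(2),s['joints'].round(2))"
python3 -m creep '{"slide":[[0,0,0],[0,0,0],[0,0,0],[0,0,0],[0,0,0]],"turn":[-0.08,-0.07,-0.05,0,0],"claw":[0.1,0.1,0.1,0.1,0.1]}' 60
python3 -c "
from h import *
s=manip.read_state();print(s['moment'].round(2),s['joints'].round(2))"
```

```text
clock: 20.52
eef_pos: [468.5, 289.7, 280.4]
eef_rot: [3.14, 0.001, 2.55]
wrist_force: [-0.7, 0.1, 5.7]
finger_gap: 21.6
finger_force: 60.0
[-0.18  0.11 -0.15] [ 0.49  0.44  1.65  0.    1.06 -0.49]
clock: 21.15
eef_pos: [468.6, 289.8, 280.4]
eef_rot: [3.14, 0.001, 2.351]
wrist_force: [1.5, 1.3, 5.3]
finger_gap: 21.5
finger_force: 60.0
[-0.02 -0.07  0.1 ] [ 0.49  0.44  1.65 -0.    1.06 -0.29]
```

```bash
python3 -m creep '{"slide":[[0,0,0],[0,0,0],[0,0,0]],"turn":[-0.03,-0.03,0],"claw":[0.1,0.1,0.1]}' 60
python3 -c "
from h import *
s=manip.read_state();print(s['moment'].round(2))"
```

```text
clock: 21.52
eef_pos: [468.6, 290.0, 280.4]
eef_rot: [3.139, 0.001, 2.292]
wrist_force: [2.4, 2.0, 4.8]
finger_gap: 21.5
finger_force: 62.3
[ 0.35 -0.26  1.58]
```

The moment jumped to 1.6 N m, so the cover is at its stop. I'll relax, release, lift and check.

```bash
python3 -m creep '{"slide":[[0,0,0],[0,0,0],[0,0,0],[0,0,0],[0,0,0],[0,0,3],[0,0,5],[0,0,5]],"turn":[0.03,0,0,0,0,0,0,0],"claw":[0.1,0.3,0.6,0.6,0.6,0.6,0.6,0.6]}' 60
python3 -m creep '{"slide":[[0,0,3],[0,0,0],[0,0,0]],"turn":[0,0,0],"claw":[0.6,0.6,0.6]}'
python3 look.py w_e
python3 - <<'E'
from h import *
P=np.load('w_e.npz')['P'];c=np.array([468.5,289.6])
R=np.hypot(P[...,0]-c[0],P[...,1]-c[1])
m=(R<60)&(P[...,2]>98)&(P[...,2]<125);r=cv2.minAreaRect(P[m][:,:2].astype(np.float32));print(r,np.median(P[m][:,2]))
m=(R>20)&(R<28)&(P[...,2]<90);print("disc z",np.nanmedian(P[m][:,2]))
E
```

```text
clock: 22.52
eef_pos: [468.2, 289.5, 411.0]
eef_rot: [-3.141, -0.0, 2.319]
wrist_force: [-0.2, -0.4, 0.8]
finger_gap: 56.2
finger_force: 0.0
clock: 22.9
eef_pos: [468.3, 289.6, 438.3]
eef_rot: [-3.14, -0.0, 2.319]
wrist_force: [-1.2, 0.3, 0.2]
finger_gap: 56.7
finger_force: 0.0
[468.3 289.6 438.3] [-3.14  -0.     2.319]
((468.2489318847656, 290.51153564453125), (21.946327209472656, 98.132080078125), 44.752464294433594) 108.69553745629568
disc z 75.18335904959633
```

View pics/w_e.png

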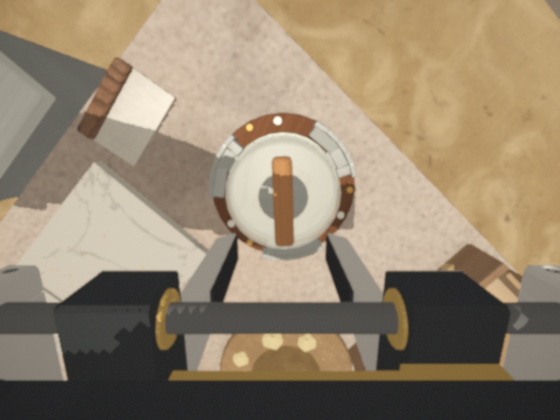

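The cover is centred at pixel (283,195) with its tabs under the hooks. The handle sits at -45°, against -46° for home, and the cover's origin is at about 18 mm. Handing in.

```bash
python3 -c "
from cell import manip
print(manip.sign_off())"
```

```text
the job is handed in; nothing more can be done
None
```

The cheese is on the platter and the cover is locked over it at its stop and released; the job was handed in at about 23 s on the robot's clock, and no verdict came back.

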